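Set the cam gap with a setting gauge

ROBOT

A 6-joint arm with a two-finger parallel gripper is mounted at the origin on a cart in front of the work surface, level with it; the furniture and walls round the work are solid. World frame = base frame: x ahead of the robot, y to its left, z up, the work surface at z = 0. Lengths are in mm, angles in rad, forces in N, time in s.
With the tool pointing down it reaches from about 350 to 975 mm from the base axis. Payload 7.1 kg.
Tool frame: the origin (TCP) lies on the front face of the gripper's body, between the roots of the fingers; the fingertips stand 80 mm ahead of it and the grasp point (between the pads) lies 61 mm ahead of it (env.tips_ahead is the distance from the TCP to the fingertips, in mm); z points along the fingers, y is the line along which they close (so a half turn about z gives the same grasp; the last joint's range is limited). The gripper opens to 88 mm and grips with 3 to 60 N. Pads are 20 mm wide; open, the fingers measure 115 mm over their backs; the gripper's body (75 mm by 178 mm) begins 61 mm behind the grasp point.
Start: joints at [-1.159, 0.423, 1.63, -0, 1.089, -0.019], TCP at [261.014, -567.871, 302.675] pointing down, gripper open.
Joint ranges: [-3, 3], [-0.9, 2.11], [0.09, 2.58], [-1.31, 4.45], [0.11, 2.69], [-2.54, 2.54]. Speed limits (rad/s): [2.39, 2.39, 3.01, 3.14, 3.14, 3.14].

INTERFACE

Orientations are given as a unit quaternion [x, y, z, w].
In Python, from station import env, set_gripper, viewer, workorder gives the robot as it stands. Calls block until the motion is done:
- env.reach(position, orientation): joint-space move of the TCP to a pose.
- env.move_l(position, rot=None, rate=150, f_stop=None): straight line of the TCP; rot=None keeps the orientation; rate is the mean speed in mm/s. With f_stop (N) it stops when the force on the tool has changed by that much, and returns True; else False.
- env.move_joints(angles): joint-space move.
- set_gripper(opening): finger opening in mm; the grip force is fixed at half the most; returns when the fingers have stopped.
- env.hold(seconds).
- env.ik(position, orientation): joint angles nearest the present ones, or None.
- env.read_state(): the state.
- viewer.camera(name): name is "scene" or "side" or "wrist"; returns the picture (400x640x3 uint8, blue, green, red); there is no depth.
- viewer.camera_params(name): a dict with "fx", "fy", "cx", "cy" (pixels), "pose" (4x4, takes a point from camera to world coordinates); the wrist camera has in their place "tool_from_camera" (4x4, takes a point from camera to tool coordinates, whose origin is the TCP and whose axes are the flange's). Camera axes: x right, y up, looking along -z (the intrinsics and any distortion apply to the point x, -y, -z); pixel columns grow to the right and rows downward; lengths in mm; the calibration is good to about 2 mm. A picture is of the moment at which its call begins: read the wrist's pose just before it. camera_params takes no time and is no camera call.
A pose or a line that the arm cannot do raises env.IKError and nothing moves.
- workorder.sign_off(): hands the job in; it is judged then, once.
The state is a dict: "time_s": time; "qpos": joint angles; "dq": joint speeds; "tau": joint torques, N m; "tool_pos": TCP position; "orientation": TCP orientation; "force": force on the tool from outside, world axes, zero at the start; "wrist_torque": the same for the moment, N m; "width": finger opening in mm; "grip_force": force on a finger pad.
Only numpy, scipy, OpenCV 4.12 (cv2) and the standard library are available. Lean on these libraries where they do the work, as an engineer would, in place of code of your own. Each camera call takes 0.05 s, during which the arm holds its last target. There are 200 camera calls.

TASK

Turn the eccentric cam of the jig clockwise to open the gap to about 40 mm, so that the wider of the two setting gauges will pass between cam and fence with a few millimetres of play (not tight, not more than 7 mm). Then put that gauge flat on the jig's board and slide it, round nose first, through the gap from the open end nearest the robot up to the end stop, and leave it there with the cam still set; leave the narrower gauge where it is.

Things in the scene. Friction and masses are not known exactly. Their poses are not given: they have to be found in the camera images.
- jig: fixed plywood board 290x190, 12 mm thick. Origin on its underside; x along the channel, away from the robot, y left to the fence, z up. In mm: board x -165..125, y -117..73. Wooden fence on it, top z 30, face y 22 from x -30 to 125, near end rounded, from x -50 (radius 20). Nothing stands at x below -50. Cam axis x 0, y -54.
- stop_face (a point): middle of the face of the wooden end stop at the far end of the channel, 21 mm above the bench; in the jig's frame x 100, y 2 mm (y 2 is the middle of a 40 mm gap). The stop is 22 thick, 60 wide, top at z 30 mm. Axes as the jig's. A gauge home against it has its centre 45 mm before this face.
- cam (a joint): cam angle, rad, clockwise from above positive, 0 to 2.4, starts 0.35 to 0.7; friction 0.15 N m holds it. Aluminium disc, radius 36, top z 30 mm, centre 12 mm off the axis. Gap to the fence in mm = 40 - 12 cos(angle): at 0 high side and wing point at the fence (28), at pi/2 the wing lies along the fence (40, right for the wider gauge), disc shifted to the stop.
- cam_grip (a point): grip point on the cam's dark steel wing, on the turning axis, 56 mm above the bench. The wing is an upright bar 56 long, 16 thick, from 33 to 75 mm above the bench, and turns with the cam: y runs along it to the cam's high side, x across its thickness, z up.
- wide_gauge_mid (a point): wider of two like loose wooden gauges on the bench left of the jig (they may swap): dark slider 36 wide, 90 long, 18 mm thick, one end half-round, with a pale upright fin in the middle (40 long, 16 thick, top 66 mm above underside). 0.1-0.2 kg. Point: gauge's centre, 33 mm above underside; x to the round nose, y across, z up. Grip the fin 13 mm above it.
- narrow_gauge_mid (a point): narrower of two like loose wooden gauges on the bench left of the jig (they may swap): dark slider 24 wide, 90 long, 18 mm thick, one end half-round, with a pale upright fin in the middle (40 long, 16 thick, top 66 mm above underside). 0.1-0.2 kg. Point: gauge's centre, 33 mm above underside; x to the round nose, y across, z up. Not to be used.

How it is judged (in metres and radians):
On the way, in this order (a step that is already met when the one before it is completed fails the run):
1. the cam is turned to a gap of 37 to 43 mm while the wider gauge is not yet in the gap (value of joint cam between 1.31 and 1.83 rad and (x of wide_gauge_mid in the frame of jig below -0.08 m or y of wide_gauge_mid in the frame of jig above 0.07 m or z of wide_gauge_mid in the frame of jig above 0.075 m)), for 0.2 s.
2. the wider gauge is flat on the board, nose ahead, entering the gap from the open end (y of wide_gauge_mid in the frame of jig between -0.012 and 0.012 m and z of wide_gauge_mid in the frame of jig below 0.05 m and angle between wide_gauge_mid's own z axis and vertical below 0.12 rad and angle between the x axis of wide_gauge_mid and the x axis of jig, either way round below 0.17 rad and x of stop_face in the frame of wide_gauge_mid above 0.03 m and x of wide_gauge_mid in the frame of jig between -0.07 and -0.025 m), for 0.05 s.
At the end, for the whole second after the job is handed in: The cam stands within 0.26 rad (15 degrees) of pi/2 (gap 37 to 43 mm) and the wider gauge lies flat on the board between cam and fence, along the channel within 10 degrees, its round nose ahead and within 10 mm of the end stop, at rest and released (value of joint cam between 1.31 and 1.83 rad and y of wide_gauge_mid in the frame of jig between -0.012 and 0.012 m and z of wide_gauge_mid in the frame of jig between 0.038 and 0.05 m and angle between wide_gauge_mid's own z axis and vertical below 0.12 rad and angle between the x axis of wide_gauge_mid and the x axis of jig, either way round below 0.17 rad and x of stop_face in the frame of wide_gauge_mid above 0.03 m and x of wide_gauge_mid in the frame of jig between 0.045 and 0.062 m and linear speed of wide_gauge below 0.02 m/s and contact force between the fingers and wide_gauge below 0.1 N); the robot touches nothing.
It fails at once if the narrower gauge is moved more than 30 mm (distance of narrow_gauge_mid from where it was at the start of the episode above 0.03 m).
It also fails if it takes over 58 s, if anything falls off the work surface, if the arm or the gripper's body presses on something with over 40 N, if the wrist force passes 120 N, or if a joint passes its speed limit or range.

## Working session

There is one attempt and no reset: what is moved stays moved. The work goes in short steps, each a Python script; the robot and the scene stay as the last script left them, time stands still between calls to the robot, and variables do not carry over. Pictures are saved under pics/ and viewed, at most 10 in all, crops included, and the job is handed in when it is done.

```bash
ls; mkdir -p pics; python3 - <<'E'
from station import env, viewer
import cv2,numpy as np
for n in ("scene","side"):
    im=viewer.camera(n); cv2.imwrite(f"pics/{n}0.png",im)
    p=viewer.camera_params(n); print(n,{k:(np.round(v,3).tolist()) for k,v in p.items() if not isinstance(v,str)})
p=viewer.camera_params("wrist");print(p)
s=env.read_state();print(s["time_s"],s["orientation"],s["width"])
E
```

```text
pics
scene {'fx': 373.979, 'fy': 373.979, 'cx': 318.614, 'cy': 196.118, 'pose': [[-0.602, 0.503, -0.62, 77.471], [-0.798, -0.393, 0.456, 514.209], [-0.014, 0.769, 0.639, 604.277], [0.0, 0.0, 0.0, 1.0]]}
side {'fx': 397.01, 'fy': 397.01, 'cx': 313.592, 'cy': 197.981, 'pose': [[0.982, 0.095, -0.162, 436.774], [-0.188, 0.494, -0.849, -595.712], [-0.001, 0.864, 0.503, 480.909], [0.0, 0.0, 0.0, 1.0]]}
{'fx': 303.0347853163583, 'fy': 303.0347853163583, 'cx': 323.40637708183925, 'cy': 199.13039052377937, 'tool_from_camera': array([[ 3.51583929e-04,  9.58448440e-01,  2.85265603e-01,
         7.81602822e+01],
       [ 9.99999614e-01, -5.66821667e-04,  6.71954653e-04,
         6.87880607e-01],
       [ 8.05728613e-04,  2.85265257e-01, -9.58448269e-01,
        -8.28895534e+01],
       [ 0.00000000e+00,  0.00000000e+00,  0.00000000e+00,
         1.00000000e+00]])}
0.1 [ 9.76887396e-01  2.13753470e-01 -1.30258008e-04 -6.72980319e-04] 87.57560669264902
```

View pics/scene0.png

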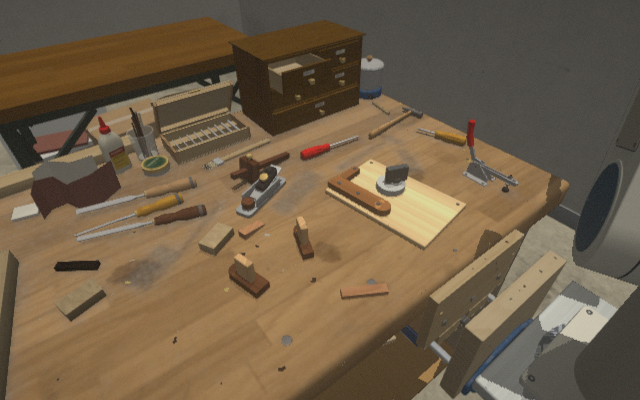

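View pics/side0.png

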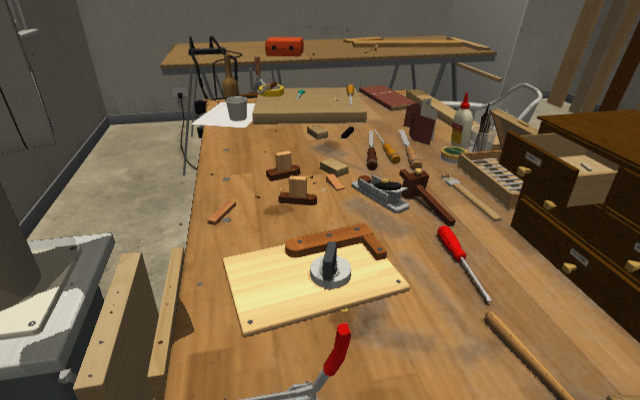

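The scene view shows the pale board at about (395,200), with the wing at (397,173). The gauges stand at (303,240) and (248,275). In the side view the board corners are near (223,257), (243,329) and (409,287), the wing is at (330,262), and the gauges are at (283,168) and (297,192).

```bash
cat > h.py <<'E'
from station import env, set_gripper, viewer, workorder
import cv2,numpy as np
from scipy.spatial.transform import Rotation as R
def cam(n,state=None):
    p=viewer.camera_params(n); K=(p["fx"],p["fy"],p["cx"],p["cy"])
    if n=="wrist":
        T=np.eye(4);T[:3,:3]=R.from_quat(state["orientation"]).as_matrix();T[:3,3]=state["tool_pos"]
        P=T@p["tool_from_camera"]
    else: P=p["pose"]
    return K,np.array(P)
def cast(c,px,z):
    (fx,fy,cx,cy),P=c; px=np.atleast_2d(px).astype(float)
    d=np.c_[(px[:,0]-cx)/fx,-(px[:,1]-cy)/fy,-np.ones(len(px))]@P[:3,:3].T
    o=P[:3,3]; return o+d*((z-o[2])/d[:,2])[:,None]
def proj(c,X):
    (fx,fy,cx,cy),P=c; q=(np.atleast_2d(X)-P[:3,3])@P[:3,:3]
    return np.c_[cx+fx*q[:,0]/-q[:,2],cy-fy*q[:,1]/-q[:,2]]
def down(a): # tool down, tool y axis (closing line) at world angle a
    y=np.array([np.cos(a),np.sin(a),0]);z=np.array([0,0,-1.]);return R.from_matrix(np.c_[np.cross(y,z),y,z]).as_quat()
E
python3 - <<'E'
from h import *
np.set_printoptions(precision=1,suppress=True)
c=cam("side");s=cam("scene")
print(cast(c,[[223,257],[243,329],[409,287],[330,262]],12)[:,:2].tolist())
print(cast(s,[[372,161],[464,206],[425,241],[327,196]],12)[:,:2].tolist())
print("wing top",cast(c,[330,245],75),cast(s,[397,165],75))
print("fin tops",cast(c,[[283,152],[297,178]],66),cast(s,[[300,220],[243,257]],66))
print(R.from_quat(env.read_state()["orientation"]).as_matrix())
E
```

```text
[[380.4779593377913, 12.210742652788213], [410.81153067954057, -167.66964667563855], [690.4724941025268, -129.5902288676249], [573.7737110668695, -39.9105994937521]]
[[682.7446980592796, -118.65680675036924], [409.18712163956855, -160.06535377247474], [389.99554669983695, 1.4117444161414596], [639.6134138970383, 74.22612629707737]]
wing top [[565.4 -71.   75. ]] [[567.9 -87.4  75. ]]
fin tops [[537.6 352.5  66. ]
 [550.8 200.4  66. ]] [[561.2 207.4  66. ]
 [543.8 350.8  66. ]]
[[ 0.9  0.4 -0. ]
 [ 0.4 -0.9  0. ]
 [ 0.  -0.  -1. ]]
```

```bash
python3 - <<'E'
from h import *
import json
for n,p in (("g",[550,310,330]),("j",[550,-10,330])):
    env.reach(p,down(0)); env.hold(0.3); s=env.read_state(); im=viewer.camera("wrist"); cv2.imwrite(f"pics/w{n}.png",im)
    json.dump({k:np.array(s[k]).tolist() for k in("tool_pos","orientation")},open(f"w{n}.json","w")); print(s["time_s"],s["tool_pos"],s["qpos"])
E
```

```text
3.6333 [550.09467313 309.78578472 329.97847717] [ 4.94045033e-01  4.04102069e-01  1.59165339e+00 -3.72348160e-05
  1.14589358e+00  4.94391871e-01]
5.2 [550.13861651  -9.25012939 329.93257831] [-3.84536251e-02  2.81774282e-01  1.77170773e+00  3.10679487e-05
  1.08818384e+00 -3.96784722e-02]
```

View pics/wg.png

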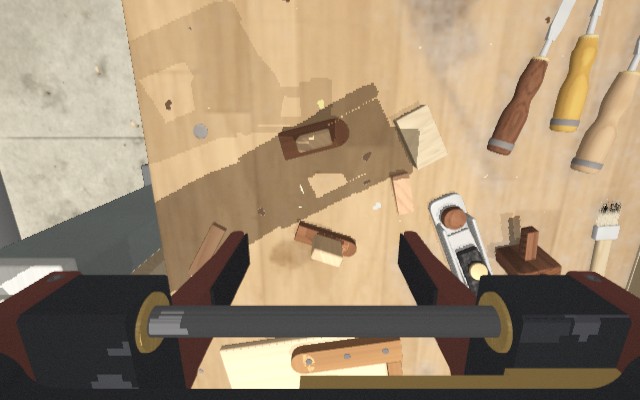

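View pics/wj.png

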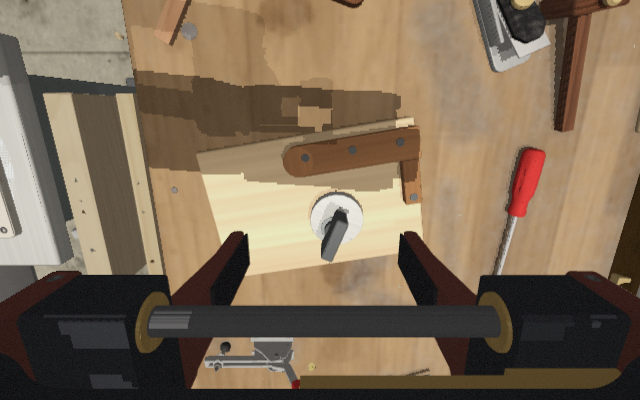

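Wrist view over the gauges: the wider gauge is at (313,137), its nose to the right at (347,130). The narrower one is at (325,240). In the jig view the board corners are near (198,155), (249,277) and (413,118), the fence runs from (283,160) to (420,130), the disc is at (337,217) and the wing at (335,235).

```bash
python3 - <<'E'
import cv2,numpy as np
j=cv2.imread("pics/wj.png");g=cv2.imread("pics/wg.png")
a=cv2.resize(j[185:275,295:385],None,fx=6,fy=6,interpolation=cv2.INTER_CUBIC)  # 540x540
b=cv2.resize(g[105:170,270:355],None,fx=3,fy=3,interpolation=cv2.INTER_CUBIC) # 255x195
d=cv2.resize(g[215:270,285:370],None,fx=3,fy=3,interpolation=cv2.INTER_CUBIC)
o=np.zeros((540,800,3),np.uint8);o[:,:540]=a;o[:195,545:800]=b;o[200:365,545:800]=d
cv2.imwrite("pics/c1.png",o)
cv2.imwrite("pics/c2.png",cv2.resize(j[105:285,185:435],None,fx=3,fy=3,interpolation=cv2.INTER_CUBIC))
E
```

```text
(no output)
```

View pics/c1.png

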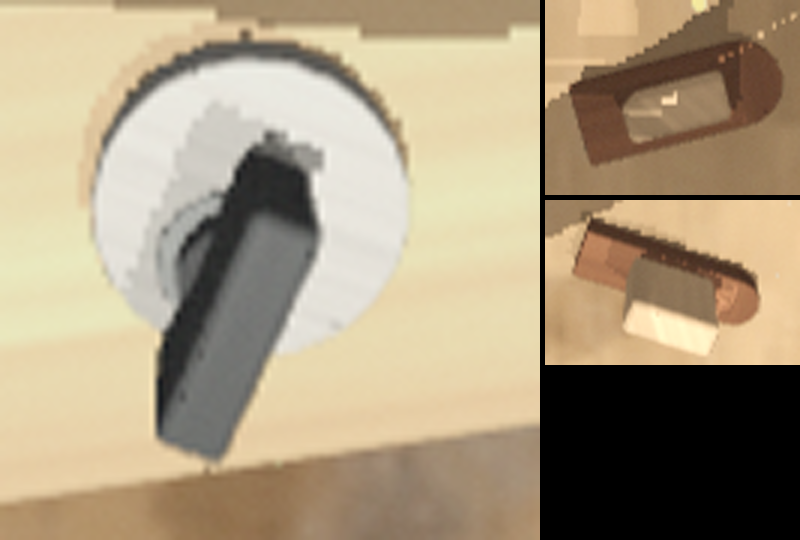

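View pics/c2.png

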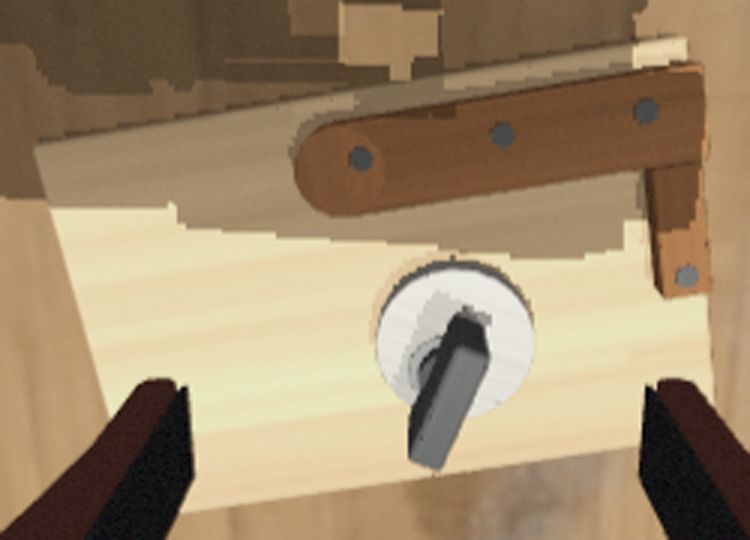

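In the crops, the wing's top face has corners (258,212), (317,237), (220,462), (160,435), and the disc is centred at about (251,207). The wide gauge's fin top is (622,98)–(733,115) and its back end (573,88)–(592,165). I read the board corners and fence face in the second crop.

```bash
cat > m.py <<'E'
from h import *
import json
np.set_printoptions(precision=2,suppress=True)
cj=cam("wrist",json.load(open("wj.json")));cg=cam("wrist",json.load(open("wg.json")))
C2=lambda p:np.array(p,float)/3+[185-1/3,105-1/3]
C1=lambda p:np.array(p,float)/6+[295-.4,185-.4]
CB=lambda p:(np.array(p,float)-[545,0])/3+[270-1/3,105-1/3]
CD=lambda p:(np.array(p,float)-[545,200])/3+[285-1/3,215-1/3]
b=cast(cj,C2([[36,148],[183,514],[686,38]]),12)[:,:2]
f=cast(cj,C2([[360,214],[640,170],[295,170]]),30)[:,:2]
w=cast(cj,C1([[258,212],[317,237],[220,462],[160,435]]),75)[:,:2]
d=cast(cj,C1([[251,207]]),30)[0,:2]
# rigid fit from corners
J=np.array([[-165,73],[-165,-117],[125,73]],float)
Jc=J-J.mean(0);B=b-b.mean(0)
yaw=np.arctan2((Jc[:,0]*B[:,1]-Jc[:,1]*B[:,0]).sum(),(Jc*B).sum())
M=np.array([[np.cos(yaw),-np.sin(yaw)],[np.sin(yaw),np.cos(yaw)]]);t=b.mean(0)-M@J.mean(0)
tj=lambda X:(np.atleast_2d(X)-t)@M
if __name__=="__main__":
    print("board sides",np.linalg.norm(b[1]-b[0]),np.linalg.norm(b[2]-b[0]),"yaw",yaw,"t",t,"resid",tj(b)-J)
    print("fence in jig (y22,y22,x-50)",tj(f))
    print("wing sizes",[np.linalg.norm(w[i]-w[i-1]) for i in range(4)],"mid in jig (0,-54)",tj(w.mean(0)),w.mean(0))
    wd=(w[0]+w[1]-w[2]-w[3]);wj=np.arctan2(wd[1],wd[0])-yaw;print("cam angle",np.pi/2-wj)
    print("disc-axis",tj(d)-[0,-54], "exp",12*np.array([np.cos(wj),np.sin(wj)]))
    q=cast(cg,CB([[622,98],[722,70],[733,115],[630,143]]),66)[:,:2]
    print("fin",[np.linalg.norm(q[i]-q[i-1]) for i in range(4)],q.mean(0))
    e=q[1]+q[2]-q[0]-q[3];print("gauge yaw",np.arctan2(e[1],e[0]))
    g=cast(cg,CB([[573,88],[592,165],[782,90]]),18)[:,:2];print("back width@z18",np.linalg.norm(g[1]-g[0]),"len",np.linalg.norm(g[2]-(g[0]+g[1])/2),"mid",((g[0]+g[1])/2+g[2])/2)
    n=cast(cg,CD([[590,220],[573,272],[758,300]]),18)[:,:2];print("narrow mid",((n[0]+n[1])/2+n[2])/2, np.linalg.norm(n[1]-n[0]))
E
python3 m.py
```

```text
board sides 189.02017813313265 286.19051659482045 yaw 0.2007417799322566 t [562.89 -29.36] resid [[-3.49  2.82]
 [10.96  4.36]
 [-7.47 -7.18]]
fence in jig (y22,y22,x-50) [[-33.11  22.21]
 [ 87.25  17.31]
 [-56.01  46.23]]
wing sizes [np.float64(52.552935801610204), np.float64(12.926281110882115), np.float64(53.158143758071915), np.float64(13.828064712980392)] mid in jig (0,-54) [[-10.55 -54.53]] [563.42 -84.9 ]
cam angle 0.5709132017933658
disc-axis [[-3.97 10.03]] exp [ 6.48 10.1 ]
fin [np.float64(17.044586192129334), np.float64(38.85385348173603), np.float64(17.08866578159085), np.float64(40.50460113564866)] [538.96 353.8 ]
gauge yaw 0.26499703324400703
back width@z18 33.65571564320737 len 86.99479615001638 mid [539.63 348.34]
narrow mid [554.52 211.14] 27.51947592523053
```

```bash
python3 - <<'E'
s=open('m.py').read()
s=s.replace('b=cast(cj,C2([[36,148],[183,514],[686,38]]),12)[:,:2]','''X=lambda l,m:(lambda p:p[:2]/p[2])(np.cross(np.cross([*l[0],1],[*l[1],1]),np.cross([*m[0],1],[*m[1],1])))
L=[[36,148],[107,415]];Bt=[[183,514],[640,447]];Rt=[[708,300],[716,392]];Tp=[[36,148],[686,38]]
b=cast(cj,C2([X(L,Tp),X(L,Bt),X(Rt,Tp),X(Rt,Bt)]),12)[:,:2]''').replace('[125,73]]','[125,73],[125,-117]]')
s=s.replace('print("board sides"','print("board far",np.linalg.norm(b[3]-b[1]),np.linalg.norm(b[3]-b[2]));print("board sides"')
open('m.py','w').write(s)
E
python3 m.py
```

```text
board far 290.86794977270756 188.46411114203443
board sides 187.82269238771636 285.8621954164561 yaw 0.16350524834311983 t [554.85 -32.95] resid [[ 2.32 -1.26]
 [-0.68  0.94]
 [-1.82 -0.61]
 [ 0.19  0.94]]
fence in jig (y22,y22,x-50) [[-25.4   23.2 ]
 [ 95.05  22.78]
 [-49.18  46.35]]
wing sizes [np.float64(52.552935801610204), np.float64(12.926281110882115), np.float64(53.158143758071915), np.float64(13.828064712980392)] mid in jig (0,-54) [[ -0.01 -52.65]] [563.42 -84.9 ]
cam angle 0.533676670204229
disc-axis [[ 6.18 12.15]] exp [ 6.1  10.33]
fin [np.float64(17.044586192129334), np.float64(38.85385348173603), np.float64(17.08866578159085), np.float64(40.50460113564866)] [538.96 353.8 ]
gauge yaw 0.26499703324400703
back width@z18 33.65571564320737 len 86.99479615001638 mid [539.63 348.34]
narrow mid [554.52 211.14] 27.51947592523053
```

```bash
cat >> h.py <<'E'
yaw=0.162; M=np.array([[np.cos(yaw),-np.sin(yaw)],[np.sin(yaw),np.cos(yaw)]]); t=np.array([554.85,-32.95])+M@[0,1.1]
W=lambda x,y,z:[*(M@[x,y]+t),z]
def st(m): s=env.read_state();print(m,round(s["time_s"],2),s["tool_pos"].round(1) if hasattr(s["tool_pos"],"round") else s["tool_pos"],np.round(s["force"],1),"w",round(s["width"],1),np.round(s["grip_force"],1),flush=True)
E
python3 - <<'E'
from h import *
import json
p=W(0,-54,117);a0=yaw-0.534
print(p)
env.reach(W(0,-54,200),down(a0)); env.move_l(p,rate=120); st("down")
set_gripper(10); st("grip")
for k in range(1,7):
    env.move_l(p,rot=down(a0-1.037*k/6)); 
st("turned"); env.hold(0.2); print(env.read_state()["wrist_torque"])
set_gripper(60); env.move_l(W(0,-54,200),rate=200); st("up")
env.reach([550,-10,330],down(0)); env.hold(0.2); s=env.read_state(); cv2.imwrite("pics/wj2.png",viewer.camera("wrist"));st("view")
json.dump({k:np.array(s[k]).tolist() for k in("tool_pos","orientation")},open("wj2.json","w"))
im=cv2.imread("pics/wj2.png");cv2.imwrite("pics/c3.png",cv2.resize(im[185:275,295:385],None,fx=6,fy=6,interpolation=cv2.INTER_CUBIC))
E
```

```text
[np.float64(563.3823648509817), np.float64(-85.15736298693636), 117]
down 6.74 [563.9 -85.1 117.8] [ 0.2 -0.6 -0.1] w 87.6 0.0
grip 7.76 [563.2 -85.1 116.9] [-1.6  0.2  0.7] w 23.5 30.0
turned 9.71 [563.2 -85.1 116.9] [-3.   0.2  1.2] w 23.6 30.0
[0.16421587 0.49248804 0.04509468]
up 11.21 [563.1 -85.1 199.7] [-0.5 -0.6 -0.3] w 60.1 0.0
view 12.62 [549.9 -10.2 329.4] [ 0.3 -0.9 -0.1] w 60.0 0.0
```

View pics/c3.png

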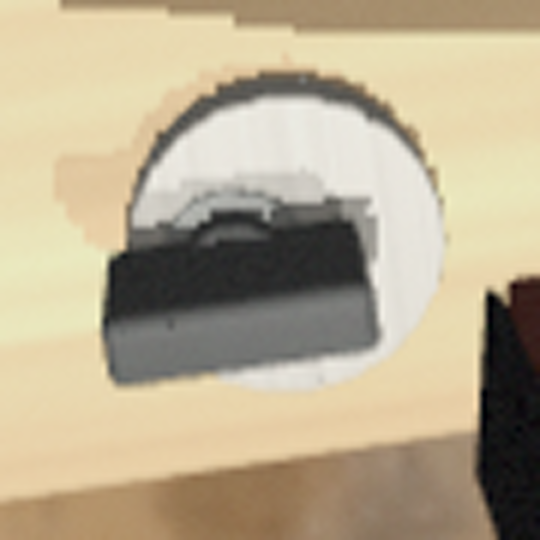

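```bash
python3 - <<'E'
from m import *
from h import yaw
c=cam("wrist",json.load(open("wj2.json")))
w=cast(c,C1([[108,325],[370,284],[378,343],[117,384]]),75)[:,:2]
e=w[1]+w[2]-w[0]-w[3];print(w.mean(0),[np.linalg.norm(w[i]-w[i-1]) for i in range(4)],"wing-yaw",np.arctan2(e[1],e[0])-yaw)
d=cast(c,C1([[287,243]]),30)[0,:2]; from h import M,t; print((d-t)@M)
E
```

```text
[563.64 -84.63] [np.float64(13.130308451579813), np.float64(53.20812406249449), np.float64(12.993917776165148), np.float64(53.548093720704976)] wing-yaw 0.007057716823737792
[ 12.04 -53.41]
```

The cam now reads π/2 − 0.007, with the disc centre at (12.0, −53.4) in the jig frame against an expected (12, −54). Next I grip the wide gauge and set it down on the board before the gap.

```bash
python3 - <<'E'
from h import *
a=0.265+np.pi/2; g=[539,353.5]
set_gripper(70)
env.reach([*g,200],down(a)); env.move_l([*g,107],rate=130); st("down")
set_gripper(5); st("grip"); print(np.round(env.read_state()["wrist_torque"],2))
env.move_l([*g,215],rate=200); st("lift")
b=down(yaw+np.pi/2)
env.reach(W(-112,2,215),b); env.move_l(W(-112,2,128),rate=150); env.hold(.2); st("over")
print(env.move_l(W(-112,2,116),rate=20,f_stop=5)); st("on board")
for n in("side","scene"): cv2.imwrite(f"pics/{n}1.png",viewer.camera(n))
im=cv2.imread("pics/side1.png")[200:340,210:420];im2=cv2.imread("pics/scene1.png")[140:260,310:480]
o=np.zeros((420,800,3),np.uint8);o[:,:420]=cv2.resize(im,(420,280),interpolation=3)[:0].sum() if 0 else 0
o=np.zeros((420,800,3),np.uint8);A=cv2.resize(im,None,fx=2.1,fy=2.1,interpolation=2);B=cv2.resize(im2,None,fx=2,fy=2,interpolation=2)
o[:A.shape[0],:A.shape[1]]=A;o[:B.shape[0],445:445+B.shape[1]]=B;cv2.imwrite("pics/c4.png",o)
E
```

```text
down 15.32 [539.5 353.6 107.6] [ 1.2  0.6 -0.2] w 70.0 0.0
grip 16.2 [539.  353.4 106.9] [-0.6 -0.6  0.2] w 15.9 30.0
[-0.02 -0.19  0.02]
lift 16.89 [538.4 353.1 214.1] [-0.1  0.5 -3.3] w 15.9 30.0
over 19.35 [444.4 -48.  128.9] [-0.1 -0.8 -1.7] w 16.1 30.0
True
on board 19.84 [443.9 -48.  118.6] [-0.2  0.2  3.3] w 15.5 30.0
```

View pics/c4.png

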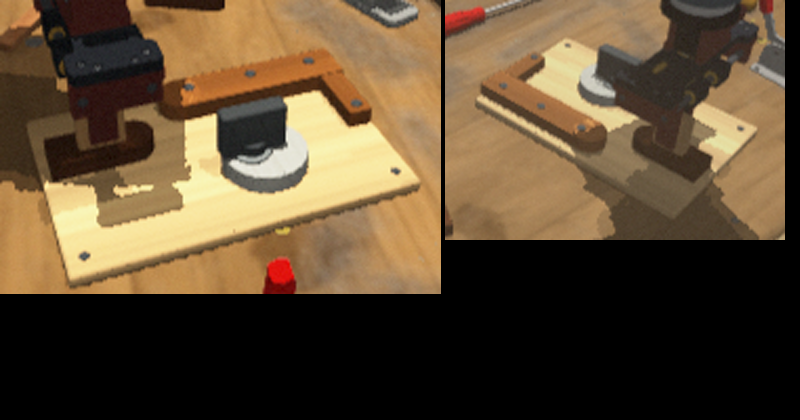

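The gauge sits flat on the board before the gap, nose toward the stop, and the cam wing is still parallel to the fence. Now I slide it through.

```bash
python3 - <<'E'
from h import *
z=119.2
for x,r in((-70,80),(-50,50),(-20,50),(30,50)):
    h=env.move_l(W(x,2,z),rate=r,f_stop=15); s=env.read_state(); st(f"{x} {h} jig {(np.array(s['tool_pos'][:2])-t)@M}")
    if h: raise SystemExit
h=env.move_l(W(58,2,z),rate=25,f_stop=8);s=env.read_state(); st(f"end {h} jig {(np.array(s['tool_pos'][:2])-t)@M}")
E
```

```text
-70 True jig [-111.29754433    2.01733858] 20.15 [444.5 -47.8 118.7] [-0.6 -1.1  6.9] w 16.0 30.0
```

```bash
python3 - <<'E'
from h import *
z=119.6
env.move_l(W(-111,2,z),rate=20); env.hold(.2); st("lift")
for x,r in((-70,50),(-50,40),(-20,40),(30,40)):
    h=env.move_l(W(x,2,z),rate=r,f_stop=20); s=env.read_state(); st(f"{x} {h} jig {(np.array(s['tool_pos'][:2])-t)@M}")
    if h: raise SystemExit
h=env.move_l(W(58,2,z),rate=20,f_stop=10);s=env.read_state(); st(f"end {h} jig {(np.array(s['tool_pos'][:2])-t)@M}")
E
```

```text
lift 20.6 [444.6 -47.8 119.4] [-0.4 -0.5 -2.2] w 15.9 30.0
-70 False jig [-70.40559154   2.09694829] 21.57 [484.9 -41.2 119.5] [-0.2  0.8 -2.2] w 15.8 30.0
-50 False jig [-50.13504354   2.07611188] 22.22 [504.9 -37.9 119.5] [-0.6 -0.  -3.1] w 16.1 30.0
-20 False jig [-20.31105702   2.08138127] 23.12 [534.3 -33.1 119.5] [ 1.2  0.1 -2.2] w 16.1 30.0
30 False jig [29.71898743  2.01867453] 24.52 [583.7 -25.1 119.6] [ 0.2  0.4 -2.1] w 15.9 30.0
end False jig [56.03335216  2.11460163] 26.07 [609.6 -20.7 119.1] [-7.1 -1.4  1.4] w 15.9 30.0
```

The stop was met at x ≈ 56 with no side forces. Next I release, retreat and check.

```bash
python3 - <<'E'
from h import *
import json
env.move_l(W(55.5,2,117.5),rate=20,f_stop=4); st("seat")
set_gripper(36); env.hold(.2); st("open")
env.move_l(W(55.5,2,215),rate=100); st("up")
env.reach([550,-10,330],down(0)); env.hold(.3); s=env.read_state()
im=viewer.camera("wrist"); st("view")
json.dump({k:np.array(s[k]).tolist() for k in("tool_pos","orientation")},open("wj3.json","w"))
cv2.imwrite("pics/c5.png",cv2.resize(im[105:285,185:435],None,fx=3,fy=3,interpolation=cv2.INTER_CUBIC))
E
```

```text
seat 26.27 [609.1 -20.8 118.7] [-0.3 -0.2  3.9] w 16.0 30.0
open 27.01 [608.1 -20.9 117.6] [-0.5  0.3  0.5] w 36.1 0.0
up 28.13 [608.7 -20.9 214.3] [-0.2 -0.6  0.1] w 35.6 0.0
view 30.02 [550.  -10.  329.8] [-0.3 -0.9  0.5] w 36.0 0.0
```

View pics/c5.png

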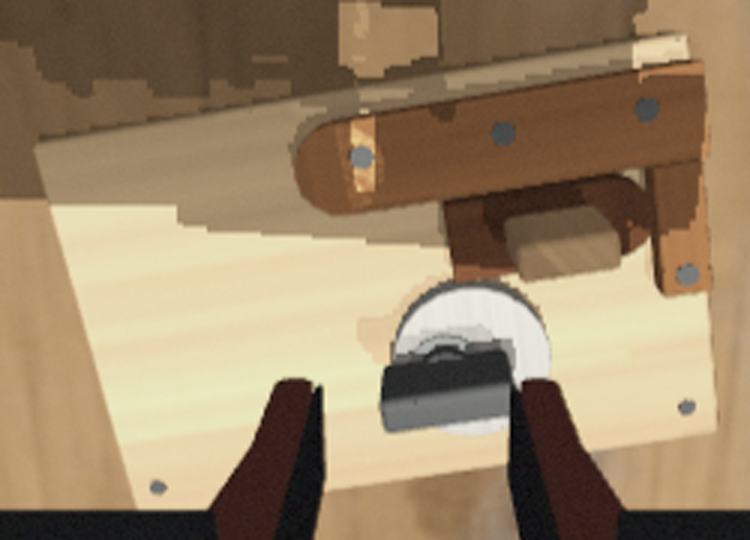

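The nose is at about (652,215), at the stop, and the fin is aligned with the fence. The cam wing is parallel to the channel, with its top edge from (385,430) to (510,412). One numeric check, then I hand in.

```bash
python3 - <<'E'
from m import *
import h
c=cam("wrist",json.load(open("wj3.json")))
q=(cast(c,C2([[525,281],[620,267]]),78)[:,:2]-h.t)@h.M; print("fin lower edge (35..75, -6)",q)
w=(cast(c,C2([[388,432],[508,413]]),75)[:,:2]-h.t)@h.M; e=w[1]-w[0]; print("wing-yaw",np.arctan2(e[1],e[0]))
if 48<q[:,0].mean()<60 and abs(np.arctan2(e[1],e[0]))<.15: print(workorder.sign_off())
E
```

```text
fin lower edge (35..75, -6) [[36.75 -4.88]
 [73.28 -5.18]]
wing-yaw 0.0101628789403811
the job is handed in; nothing more can be done
None
```

The job is handed in at about 30 s: the wide gauge is released at the end stop, centre near x 55 mm, with the cam within about 0.01 rad of π/2 by the last picture; the verdict was not returned.

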